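# Draw the guarded interlock bolt with the hook rod

## Robot

A 6-joint arm with a two-finger parallel gripper is mounted at the origin on a cart in front of the work surface, level with it; the furniture and walls round the work are solid. World frame = base frame: x ahead of the robot, y to its left, z up, the work surface at z = 0. Lengths are in mm, angles in degrees, forces in N, time in s.
With the tool pointing down it reaches from about 350 to 725 mm from the base axis. Payload 4.3 kg.
Tool frame: the origin (TCP) lies on the centre line of the jaws, within the pads' length; the fingertips stand 17 mm ahead of it and the grasp point (between the pads) lies 2 mm behind it; z points along the fingers, y is the line along which they close (so a half turn about z gives the same grasp; the last joint's range is limited). The gripper opens to 85 mm and grips with 20 to 120 N. Pads are 22 mm wide; open, the fingers measure 114 mm over their backs; the gripper's body (76 mm by 85 mm) begins 54 mm behind the grasp point. The pads swing forward as they close: fully open they stand 13 mm farther back than shut.
Start: joints at [-78.341, 21.618, 4.641, 73.018, 0, 83.68], TCP at [177.499, -546.954, 248.329] pointing down, gripper open.
Joint ranges: [-156.06, 156.06], [-48.1, 94.91], [-58.44, 69.94], [-101.28, 121.22], [-78.64, 73.56], [-180, 180]. Speed limits (degrees/s): [147.25, 147.25, 180, 180, 180, 180].

## Interface

Orientations are given as a 3x3 rotation matrix whose columns are the frame's x, y, z axes.
In Python, from rig import ctrl gives the robot as it stands. The module is installed in compiled form; this text tells all that it offers.
- The arm moves only by the tool carry_out, never from a script. Its argument "motion" is a list of rows, each a list of 7 numbers: the shift along the tool's x, y, z as a fraction of full scale, then the turn, a rotation vector about the tool's x, y, z as a fraction of full scale, then the gripper command: -1 is fully open, 1 is shut, values between are in proportion. In form: [[tx, ty, tz, wx, wy, wz, jaw], ...]. A call has 1 to 5 rows; each row is the pose to reach, as a shift and turn from the pose commanded when the call began, along the tool's axes at that moment; what a row does not reach only later rows make up. Full scale, the value 1, is 600 mm for a shift and 45 degrees for a turn. A row lasts 1/8 s, in which the tool goes at most 62.5 mm and 10.7 degrees, less where a joint would pass 70% of its speed; a pose out of reach is approached as far as the arm can. A call with a number of a shift or a turn outside -1 to 1 is refused whole. A call with a gripper value outside its range is refused whole. The fingers move at their own pace and stop on an object; "grip_force" is the grip in N (left out, the last holds). Time passes only in rows, so rows that repeat a pose let the fingers close. It gives the time, the measured TCP pose, the force, the opening and the grip force at its end, in the units of the state.
- ctrl.state(): the state, without advancing time (a new reading comes with each control period).
- ctrl.grab_frame(name): name is "side" or "top"; returns a dict with "color" (480x640x3 uint8, red, green, blue), "fov_y" (degrees; the focal length in pixels is half the picture's height over the tangent of half this angle, whatever the lens; pixels are square), "cx", "cy" (the principal point, pixels), "R" (3x3) and "t" (3): a world point X has camera coordinates R X + t. Camera axes: x right, y down, z forward; pixel columns grow to the right and rows downward; lengths in mm; the calibration is good to about 2 mm. A picture is of the moment at which its call begins. There is no depth.
- ctrl.finish_job(): hands the job in; it is judged then, once.
The state is a dict: "t": time; "joint_positions": joint angles; "qd": joint speeds; "joint_torque": joint torques, N m; "tool_pos": TCP position; "ee_rot": TCP orientation; "ft_force": force on the tool from outside, world axes, zero at the start; "moment": the same for the moment, N m; "opening": opening from 0.0 (shut) to 1.0 (fully open); "grasp_force": force on a finger pad.
Only numpy, scipy, OpenCV 4.12 (cv2) and the standard library are available. Lean on these libraries where they do the work, as an engineer would, in place of code of your own. Each camera call takes 0.05 s, during which the arm holds its last target. There are 200 camera calls.

## Task

Take the blue-handled rod with the down-turned hook and reach it in under the yellow hand guard to draw the bolt by its red bail all the way towards the open front of the guard; only the hook may touch the bolt. Then stand the hook rod upright on the worktop again, outside the guard, and leave the plain straight rod alone.

Things in the scene. Friction and masses are not known exactly. Their poses are not given: they have to be found in the camera images.
- hook_rod_grip (a point): Centre of the hook rod's upright blue handle: 26 mm wide (y; grasp here), 80 mm long (x), top 26 mm above this point. The underside of its foot (90 x 44 x 8 mm, on which it stands by itself) is 40 mm below. An 8 mm steel rod runs level along +x, 10 mm above this point, and turns straight down 180 mm ahead. z up; 0.25 kg, loose.
- hook_tip (a point): Lower end of the hook rod's down-turned finger (8 mm thick, 44 mm long below the level rod): 180 mm along +x from the handle's centre, 38 mm below it, 2 mm above the level of the foot's underside. Axes as the handle's.
- bail (a point): Middle of the crossbar of the bolt's red bail, an upright hoop: level crossbar 8 mm thick, 54 mm long along y, centre 56 mm above the worktop, on two posts. Axes as the guard's. The 12 mm bolt lies in the middle below it, top 24 mm above the worktop: with its tip 27 to 45 mm above the worktop the hook pulls the crossbar from behind; to pass over the bail the tip needs 65 to 88 mm.
- guard: Fixed guard of yellow bars, 164 mm wide, 154 mm high, on a 6 mm base plate. Origin: on the worktop under the crossbar of the shut bolt. x points from the open mouth inwards, away from the robot; z up. Mouth at x = -60 mm; grey keeper housing from x = 45 to 85 mm; clear inside: 148 mm wide, up to 145 mm above the worktop.
- bolt (a joint): How far the bolt is drawn, in m: 0 shut, 0.055 fully drawn against its stop; it moves along the guard's -x. Friction about 2.5 N; it stays where it is left.
- plain_rod_grip (a point): Centre of the other rod's handle: the same blue handle, but its steel rod is straight, without hook, and ends 195 mm ahead along x. Axes and height as for the hook rod. To be left alone.
Things that resemble listed ones, but are neither listed nor needed, are in the scene too. Of the things like the guard, leave any that is green; of the rest the larger one is meant.

How it is judged:
By the outcome, as a careful person would: the job done as asked, in the order asked, and still so for the second after the job is handed in, with the robot touching nothing.
It also fails if it takes over 64 s, if anything falls off the work surface, if the arm or the gripper's body presses on something with over 40 N, if the wrist force passes 120 N, or if a joint passes its speed limit or range.

## Working session

There is one attempt and no reset: what is moved stays moved. The work goes in short steps, Python scripts to look and compute and a tool call to move; the robot and the scene stay as the last step left them, time stands still between calls to the robot, and variables do not carry over. Pictures are saved under pics/ and viewed, at most 11 in all, crops included, and the job is handed in when it is done.

Besides the shell and the picture viewer there is one more tool, called after "Request:" as name(argument=value, ...) on one line, values as JSON. carry_out: Moves the arm, as the interface text tells. Its arguments: {"type":"object","properties":{"motion":{"type":"array","items":{"type":"array","items":{"type":"number"}}},"grip_force":{"type":"number"}},"required":["motion"]}

```bash
mkdir -p pics; cat > h.py <<'E'
import numpy as np, cv2, pickle
from rig import ctrl
def grab(n,f):
    d=ctrl.grab_frame(n); cv2.imwrite('pics/%s.png'%f,d['color'][:,:,::-1]); pickle.dump(d,open('pics/%s.pkl'%f,'wb')); return d
def load(f): return pickle.load(open('pics/%s.pkl'%f,'rb'))
def K(d): return 240/np.tan(np.radians(d['fov_y'])/2)
def back(d,u,v,z):
    r=np.array([(u-d['cx'])/K(d),(v-d['cy'])/K(d),1.]); R=np.array(d['R']);t=np.array(d['t'])
    c=-R.T@t; w=R.T@r; return c+w*(z-c[2])/w[2]
def proj(d,X):
    p=np.array(d['R'])@np.array(X)+np.array(d['t']); return K(d)*p[:2]/p[2]+[d['cx'],d['cy']]
E
python3 -c "
from h import *
for n in ['side','top']:
    d=grab(n,n+'0'); print(n,d['fov_y'],d['cx'],d['cy'],-np.array(d['R']).T@d['t'],np.round(d['R'],2).tolist())
print(ctrl.state()['ee_rot'])"
```

```text
side 50.86886502225801 320.9261969040836 241.58619295467537 [339.27927375 740.98514695 653.84486576] [[-0.97, -0.23, -0.01], [-0.12, 0.55, -0.83], [0.2, -0.8, -0.56]]
top 45.752238212118 316.87112737322957 236.12137242119513 [ 426.42269072 -128.06955238 1143.46447822] [[0.03, -1.0, -0.0], [-0.99, -0.03, -0.12], [0.12, 0.01, -0.99]]
[[ 9.51174115e-01  3.08654616e-01 -3.62895702e-04]
 [ 3.08654758e-01 -9.51172436e-01  1.79928246e-03]
 [ 2.10180449e-04 -1.82344039e-03 -9.99998315e-01]]
```

View pics/top0.png

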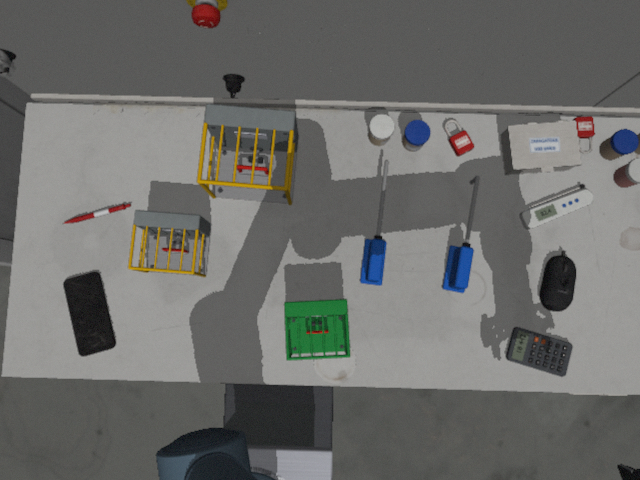

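View pics/side0.png

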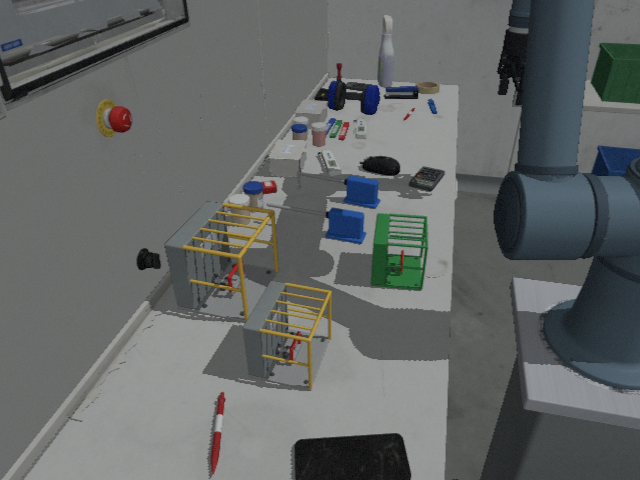

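Top view: the guards are the large yellow one (248,155), a small yellow one (170,243) and a green one (317,328). The large yellow one is meant. The rods have handles at (373,262), with the end at (384,152), and at (458,268), with the end at (476,178). The right one looks shorter with a dark hooked end; I'll confirm that in a crop.

```bash
python3 -c "
from h import *
a=cv2.imread('pics/top0.png');b=cv2.imread('pics/side0.png')
A=cv2.resize(a[140:300,350:490],None,fx=3.4,fy=3.4,interpolation=cv2.INTER_CUBIC)
B=cv2.resize(a[95:210,190:310],None,fx=2.6,fy=2.6,interpolation=cv2.INTER_CUBIC)
C=cv2.resize(b[165:250,255:385],None,fx=2.4,fy=2.4,interpolation=cv2.INTER_CUBIC)
o=np.zeros((600,800,3),np.uint8);o[:A.shape[0],:A.shape[1]]=A;o[:B.shape[0],480:480+B.shape[1]]=B[:,:320];o[310:310+C.shape[0],480:480+C.shape[1]]=C[:,:320]
cv2.imwrite('pics/crop0.png',o)"
```

```text
(no output)
```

View pics/crop0.png

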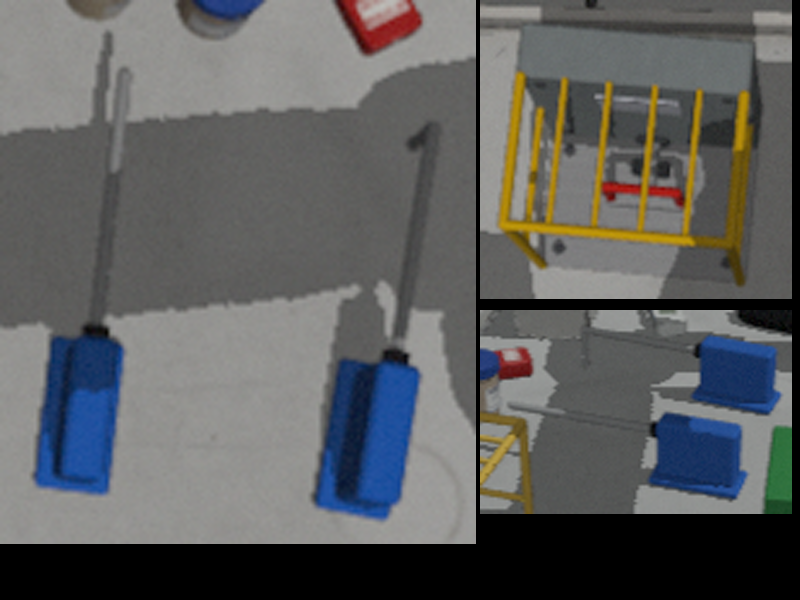

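The right rod (crop hook end (434,125), finger seen going down-left) is the hook rod; the left one is plain. The guard's bail spans crop (603,188)–(684,193).

```bash
cat >> h.py <<'E'
from scipy.optimize import least_squares
def fit(obs,x0):
    # obs: list (d,local point,(u,v))
    def X(p,l):
        c,s=np.cos(p[2]),np.sin(p[2]); return [p[0]+c*l[0]-s*l[1],p[1]+s*l[0]+c*l[1],l[2]]
    f=lambda p:np.concatenate([proj(d,X(p,l))-uv for d,l,uv in obs])
    r=least_squares(f,x0,x_scale=[100,100,.1]); return r.x,np.round(r.fun.reshape(-1,2),1)
E
python3 -c "
from h import *
d=load('top0'); s=load('side0')
A=lambda u,v:np.array([350+u/3.4,140+v/3.4]); B=lambda u,v:np.array([190+(u-480)/2.6,95+v/2.6]); C=lambda u,v:np.array([255+(u-480)/2.4,165+(v-310)/2.4])
ob=[(d,(40,13,66),A(384,362)),(d,(40,-13,66),A(419,366)),(d,(-40,-13,66),A(402,506)),(d,(-40,13,66),A(366,501)),(d,(182,0,50),A(434,124)),(d,(180,0,2),A(411,147)),
 (d,(-45,22,8),A(316,506)),
 (s,(40,13,66),C(702,340)),(s,(-40,13,66),C(774,346))]
p,r=fit(ob,[500,-350,0]);print('hook',p,np.degrees(p[2]),r.tolist())
og=[(d,(0,27,56),B(603,189)),(d,(0,-27,56),B(685,195)),(d,(-56,78,150),B(503,228)),(d,(-56,-78,150),B(744,240)),(d,(-56,78,6),B(544,265)),(d,(-56,-78,6),B(740,283)),
 (d,(45,82,154),B(520,73)),(d,(45,-82,154),B(752,94)),(d,(85,82,154),B(524,27))]
p,r=fit(og,[600,20,0]);print('guard',p,np.degrees(p[2]),r.tolist())
st=ctrl.state();print(st['tool_pos'],st['joint_positions'])
for uv,z in [((373,262),40),((384,150),50),((170,243),0),((317,300),60),((348,300),60),((380,128),60)]: print(uv,back(d,*uv,z))
for y in (-60,0,60): print(proj(s,[p[0],p[1],56]))
"
```

```text
hook [ 5.05121081e+02 -4.02967286e+02 -1.52830631e-01] -8.756550111753908 [[-0.8, -0.8], [2.4, 0.4], [1.2, 0.8], [-1.8, -0.2], [-0.3, 0.2], [-0.1, -0.3], [1.1, 1.0], [-1.1, 0.6], [-0.9, 3.4]]
guard [ 6.91656611e+02  8.16453060e+00 -5.45421197e-02] -3.125033265491002 [[2.4, -1.6], [-1.7, -1.8], [2.0, -1.1], [-3.5, 1.2], [0.9, -0.0], [1.9, -0.9], [-1.3, 2.9], [0.4, 1.9], [-0.5, -0.8]]
[ 177.38857782 -546.35906252  247.46248738] [-7.83395538e+01  2.16562828e+01  4.56969594e+00  7.30185793e+01
  4.72618735e-04  8.36822557e+01]
(373, 262) [ 513.08984125 -229.72068439   40.        ]
(384, 150) [ 734.13065801 -247.27212153   50.        ]
(170, 243) [544.06372491 177.82888527   0.        ]
(317, 300) [ 436.69438065 -122.99876619   60.        ]
(348, 300) [ 438.24139495 -181.64599493   60.        ]
(380, 128) [ 775.45487432 -237.79726661   60.        ]
[234.9876079 267.1351437]
[234.9876079 267.1351437]
[234.9876079 267.1351437]
```

```bash
cat >> h.py <<'E'
from scipy.spatial.transform import Rotation as Ro
def go(x,y,z,yaw):
    s=ctrl.state(); R=np.array(s['ee_rot']); a=np.radians(yaw); c,n=np.cos(a),np.sin(a)
    T=np.array([[c,n,0],[n,-c,0],[0,0,-1.]])
    print('t%.2f'%s['t'],np.round(s['tool_pos'],1),'yaw %.1f'%np.degrees(np.arctan2(R[1,0],R[0,0])),'F',np.round(s['ft_force'],1),'op %.3f'%s['opening'],s['grasp_force'])
    print(np.round(R.T@(np.array([x,y,z])-s['tool_pos'])/600,4).tolist(),np.round(Ro.from_matrix(R.T@T).as_rotvec()/np.radians(45),4).tolist())
E
python3 -c "
from h import *
go(505,-403,150,-8.8)
d=load('top0');s=load('side0')
for n,f,(u0,u1,v0,v1) in [('top',d,(225,285,150,185)),('side',s,(205,250,255,300))]:
    m=f['color'].astype(int); k=(m[...,0]>140)&(m[...,1]<80)&(m[...,2]<80); vv,uu=np.nonzero(k[v0:v1,u0:u1]); print(n,uu.min()+u0,uu.max()+u0,vv.min()+v0,vv.max()+v0,uu.mean()+u0,np.median(vv)+v0)
print(back(d,252.7,168,56),proj(s,[691.6,8.2,56]))
"
```

```text
t0.10 [ 177.4 -546.4  247.5] yaw 18.0 F [0.1 0.2 0.1] op 1.001 0.0
[0.5931, -0.0584, 0.1627] [-0.0023, 0.0003, 0.5951]
top 237 266 166 170 251.11764705882354 168.0
side 228 237 265 277 232.68571428571428 271.0
[689.86631203   9.49198501  56.        ] [235.00801422 267.14955114]
```

Request:
carry_out(motion=[[0.593,-0.058,0.16,-0.002,0,0.595,-1],[0.593,-0.058,0.16,-0.002,0,0.595,-1],[0.593,-0.058,0.16,-0.002,0,0.595,-1],[0.593,-0.058,0.16,-0.002,0,0.595,-1],[0.593,-0.058,0.16,-0.002,0,0.595,-1]])

```text
t: 0.72
tool_pos: [448.8, -428.1, 168.3]
ee_rot: [[0.988, -0.153, -0.0], [-0.153, -0.988, -0.001], [-0.0, 0.001, -1.0]]
ft_force: [0.6, -1.5, 0.2]
opening: 1.0
grasp_force: 0.0
```

Request:
carry_out(motion=[[0,0,0,0,0,0,-1]])

```text
t: 0.85
tool_pos: [450.0, -425.9, 166.8]
ee_rot: [[0.989, -0.147, -0.002], [-0.147, -0.989, 0.002], [-0.002, -0.002, -1.0]]
ft_force: [-0.3, -0.1, -0.5]
opening: 1.001
grasp_force: 0.0
```

```bash
python3 -c "
from h import *
go(505,-403,42,-8.8); grab('top','top1');
a=cv2.imread('pics/top1.png');cv2.imwrite('pics/c1.png',cv2.resize(a[140:320,360:540],None,fx=3.3,fy=3.3))"
```

```text
t0.85 [ 450.  -425.9  166.8] yaw -8.4 F [-0.3 -0.1 -0.5] op 1.001 0.0
[0.0854, -0.0508, 0.2079] [-0.002, 0.0024, 0.0081]
```

View pics/c1.png

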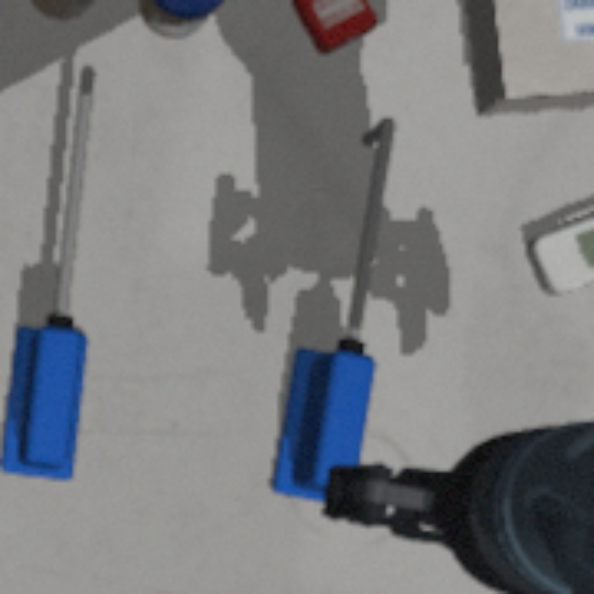

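The crop shows the hook rod free at (335,420) and the gripper behind and to the right of it, at the not-yet-reached pose. I go over it, then down.

Request:
carry_out(motion=[[0.085,-0.051,0.02,-0.002,0.002,0.008,-1],[0.085,-0.051,0.08,-0.002,0.002,0.008,-1],[0.085,-0.051,0.14,-0.002,0.002,0.008,-1],[0.085,-0.051,0.205,-0.002,0.002,0.008,-1],[0.085,-0.051,0.205,-0.002,0.002,0.008,-1]])

```text
t: 1.52
tool_pos: [498.9, -405.7, 43.1]
ee_rot: [[0.987, -0.161, -0.004], [-0.161, -0.987, 0.002], [-0.005, -0.001, -1.0]]
ft_force: [-0.8, 0.0, 0.4]
opening: 1.004
grasp_force: 0.0
```

```bash
python3 -c "
from h import *
go(505,-403,42,-8.8); d=load('top1')
q=lambda u,v:[360+u/3.3,140+v/3.3]
print(back(d,*q(352,353),66),'model',505+39.5,-403-6.1); print(back(d,*q(389,122),50),'model',505+182*.988,-403-182*.152)
grab('side','side2')
a=cv2.imread('pics/side2.png');cv2.imwrite('pics/c2.png',cv2.resize(a[120:270,250:450],None,fx=3.5,fy=3.5))"
```

```text
t1.52 [ 498.9 -405.7   43.1] yaw -9.3 F [-0.8  0.   0.4] op 1.004 0.0
[0.0093, -0.0061, 0.0018] [-0.0014, 0.0059, -0.0104]
[ 544.31933464 -404.87862359   66.        ] model 544.5 -409.1
[ 684.5226115  -431.66738554   50.        ] model 684.816 -430.664
```

View pics/c2.png

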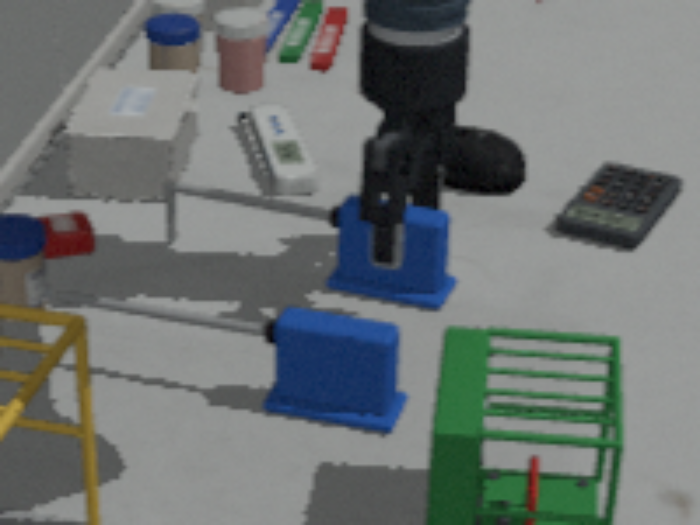

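The side crop shows the fingers straddling the hook rod's handle at (390,245), with the hook finger clear at (170,215). Centre, then close.

Request:
carry_out(motion=[[0.009,-0.008,0,0,0.005,0,-1],[0.009,-0.008,0,0,0.005,0,-1],[0.009,-0.008,0,0,0.005,0,1],[0.009,-0.008,0,0,0.005,0,1],[0.009,-0.008,0,0,0.005,0,1]], grip_force=60)

```text
t: 2.2
tool_pos: [508.6, -403.2, 46.3]
ee_rot: [[0.987, -0.159, 0.005], [-0.159, -0.987, -0.004], [0.006, 0.003, -1.0]]
ft_force: [-0.2, -0.0, 1.3]
opening: 0.375
grasp_force: 1.1
```

Request:
carry_out(motion=[[0,0,0,0,0,0,1],[0,0,0,0,0,0,1],[0,0,0,0,0,0,1],[0,0,0,0,0,0,1],[0,0,0,0,0,0,1]])

```text
t: 2.82
tool_pos: [508.8, -403.2, 46.4]
ee_rot: [[0.987, -0.159, 0.006], [-0.159, -0.987, -0.004], [0.006, 0.003, -1.0]]
ft_force: [-0.8, 0.9, 4.3]
opening: 0.296
grasp_force: 59.8
```

```bash
python3 -c "
from h import *
go(505,-403,252,-9)"
```

```text
t2.83 [ 508.8 -403.2   46.4] yaw -9.2 F [-0.8  0.9  4.3] op 0.296 59.82929348945618
[-0.0041, 0.0017, -0.3426] [0.0041, -0.0079, -0.0034]
```

Request:
carry_out(motion=[[0,0,-0.08,0,0,0,1],[0,0,-0.16,0,0,0,1],[0,0,-0.25,0,0,0,1],[0,0,-0.34,0,0,0,1],[0,0,-0.34,0,0,0,1]])

```text
t: 3.45
tool_pos: [509.2, -404.3, 255.0]
ee_rot: [[0.987, -0.159, 0.011], [-0.159, -0.987, -0.011], [0.013, 0.009, -1.0]]
ft_force: [-0.2, -0.3, -2.3]
opening: 0.298
grasp_force: 59.8
```

Request:
carry_out(motion=[[0,0,0,0,0,0,1]])

```text
t: 3.58
tool_pos: [507.1, -402.1, 248.6]
ee_rot: [[0.987, -0.159, 0.004], [-0.159, -0.987, -0.003], [0.004, 0.002, -1.0]]
ft_force: [0.4, 0.2, -2.9]
opening: 0.301
grasp_force: 59.7
```

```bash
python3 -c "
from h import *
go(420,20,250,-3.1)
grab('side','side3');d=grab('top','top3')
a=cv2.imread('pics/side3.png');b=cv2.imread('pics/top3.png')
cv2.imwrite('pics/c3.png',np.hstack([cv2.resize(a[60:240,280:440],(400,450)),cv2.resize(b[120:300,400:560],(400,450))]))"
```

```text
t3.58 [ 507.1 -402.1  248.6] yaw -9.2 F [ 0.4  0.2 -2.9] op 0.301 59.72192823886871
[-0.2553, -0.6715, -0.0048] [0.0031, -0.0049, -0.1347]
```

View pics/c3.png

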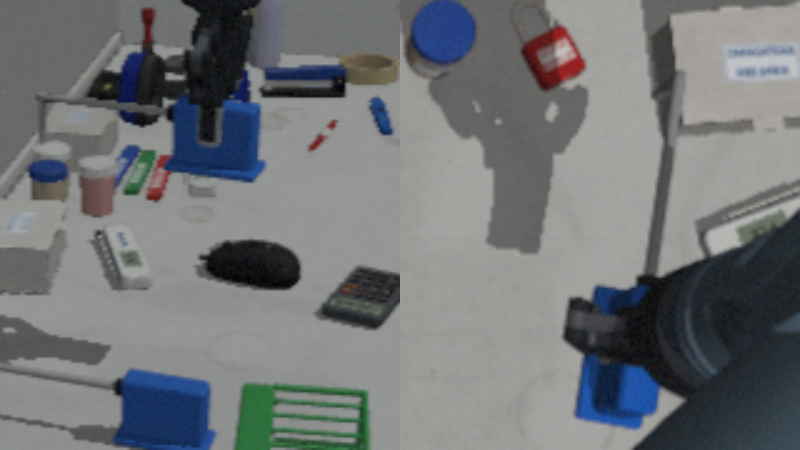

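The rod is held level (side crop: hook at (40,100), handle at (215,140)). Now to the guard's front.

Request:
carry_out(motion=[[-0.255,-0.67,-0.005,0.003,-0.005,-0.135,1],[-0.255,-0.67,-0.005,0.003,-0.005,-0.135,1],[-0.255,-0.67,-0.005,0.003,-0.005,-0.135,1],[-0.255,-0.67,-0.005,0.003,-0.005,-0.135,1],[-0.255,-0.67,-0.005,0.003,-0.005,-0.135,1]])

```text
t: 4.3
tool_pos: [442.3, -94.1, 248.9]
ee_rot: [[0.999, -0.054, -0.002], [-0.054, -0.999, 0.0], [-0.002, -0.0, -1.0]]
ft_force: [1.2, 0.1, -2.0]
opening: 0.298
grasp_force: 59.9
```

Request:
carry_out(motion=[[0,0,0,0,0,0,1]])

```text
t: 4.42
tool_pos: [441.3, -92.2, 249.0]
ee_rot: [[0.999, -0.048, -0.003], [-0.048, -0.999, 0.001], [-0.003, -0.001, -1.0]]
ft_force: [0.5, -0.7, -1.8]
opening: 0.295
grasp_force: 60.3
```

```bash
python3 -c "
from h import *
go(420,25,250,-3.1)
d=load('top3');E=back(d,512,150,252);print(E); a=np.radians(-9.2);v=E[:2]-[507.1,-402.1];print('fwd,left',v@[np.cos(a),np.sin(a)],v@[-np.sin(a),np.cos(a)])"
```

```text
t4.42 [441.3 -92.2 249. ] yaw -2.7 F [ 0.5 -0.7 -1.8] op 0.295 60.25976300239563
[-0.0448, -0.1934, -0.0013] [-0.0014, 0.0043, 0.0078]
[ 682.44697405 -430.6343905   252.        ]
fwd,left 177.65346929927324 -0.13264919628583627
```

Request:
carry_out(motion=[[-0.045,-0.193,0,-0.001,0.004,0.008,1],[-0.045,-0.193,0,-0.001,0.004,0.008,1],[-0.045,-0.193,0.07,-0.001,0.004,0.008,1],[-0.045,-0.193,0.14,-0.001,0.004,0.008,1],[-0.045,-0.193,0.214,-0.001,0.004,0.008,1]])

```text
t: 5.05
tool_pos: [423.4, 20.0, 120.1]
ee_rot: [[0.998, -0.06, 0.004], [-0.06, -0.998, -0.003], [0.004, 0.002, -1.0]]
ft_force: [1.9, 1.0, -2.1]
opening: 0.299
grasp_force: 60.9
```

Request:
carry_out(motion=[[0,0,0,0,0,0,1],[0,0,0,0,0,0,1]])

```text
t: 5.3
tool_pos: [424.2, 20.0, 122.9]
ee_rot: [[0.998, -0.061, 0.005], [-0.061, -0.998, -0.002], [0.005, 0.002, -1.0]]
ft_force: [1.3, -0.6, -1.9]
opening: 0.3
grasp_force: 60.6
```

```bash
python3 -c "
from h import *
go(533,19,120,-3.1)
grab('side','side4');d=grab('top','top4')
a=cv2.imread('pics/side4.png');b=cv2.imread('pics/top4.png')
cv2.imwrite('pics/c4.png',np.hstack([cv2.resize(a[180:340,150:350],(400,320)),cv2.resize(b[90:250,170:370],(400,320))]))"
```

```text
t5.30 [424.2  20.  122.9] yaw -3.5 F [ 1.3 -0.6 -1.9] op 0.300 60.608800649642944
[0.181, -0.0093, 0.0056] [0.0028, -0.0062, -0.0086]
```

View pics/c4.png

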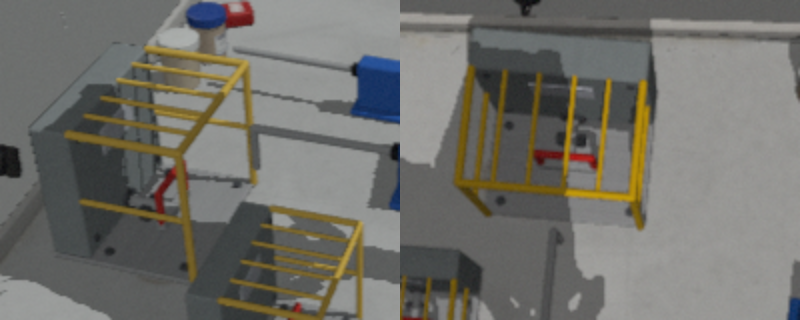

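Top crop: the hook end at (555,232) is just in front of the mouth and the bail's middle is at (566,158). Side crop: the tip at (255,168) is in front of the mouth and the rod is under roof height.

```bash
python3 -c "
from h import *
d=load('top4');E=back(d,247.5,206,126.5);B=back(d,253,168.5,56);print(E,B)
m=d['color'].astype(int); k=(m[...,0]>130)&(m[...,1]<80)&(m[...,2]<80); vv,uu=np.nonzero(k[150:185,225:285]); print(uu.min()+225,uu.max()+225)
go(535,18,120,-3.1)"
```

```text
[602.12884003   7.18371357 126.5       ] [688.88228511   8.86516998  56.        ]
255 266
t5.40 [425.5  20.1 123.9] yaw -3.5 F [-0.7  0.4 -1.5] op 0.297 60.61837434768677
[0.1823, -0.0076, 0.0081] [0.0028, -0.0104, -0.0083]
```

Request:
carry_out(motion=[[0.045,-0.003,0.005,0.002,-0.008,-0.008,1],[0.09,-0.005,0.005,0.002,-0.008,-0.008,1],[0.135,-0.008,0.005,0.002,-0.008,-0.008,1],[0.18,-0.01,0.005,0.002,-0.008,-0.008,1],[0.18,-0.01,0.005,0.002,-0.008,-0.008,1]])

```text
t: 6.02
tool_pos: [535.7, 19.6, 121.7]
ee_rot: [[0.999, -0.054, 0.004], [-0.054, -0.999, -0.001], [0.004, 0.001, -1.0]]
ft_force: [-0.9, -0.4, -2.1]
opening: 0.296
grasp_force: 60.8
```

Request:
carry_out(motion=[[0,0,0,0,0,0,1],[0,0,0,0,0,0,1]])

```text
t: 6.28
tool_pos: [531.2, 20.1, 120.1]
ee_rot: [[0.999, -0.054, -0.002], [-0.054, -0.999, -0.0], [-0.002, 0.0, -1.0]]
ft_force: [-0.6, -0.0, -1.2]
opening: 0.293
grasp_force: 60.8
```

```bash
python3 -c "
from h import *
go(535,20,80,-3.1)
grab('side','side5');d=grab('top','top5')
a=cv2.imread('pics/side5.png');b=cv2.imread('pics/top5.png')
cv2.imwrite('pics/c5.png',np.hstack([cv2.resize(a[200:320,160:280],(400,400),interpolation=2),cv2.resize(b[100:220,190:310],(400,400),interpolation=2)]))"
```

```text
t6.28 [531.2  20.1 120.1] yaw -3.1 F [-0.6 -0.  -1.2] op 0.293 60.77103137969971
[0.0064, -0.0002, 0.0669] [0.0006, 0.0021, 0.0004]
```

View pics/c5.png

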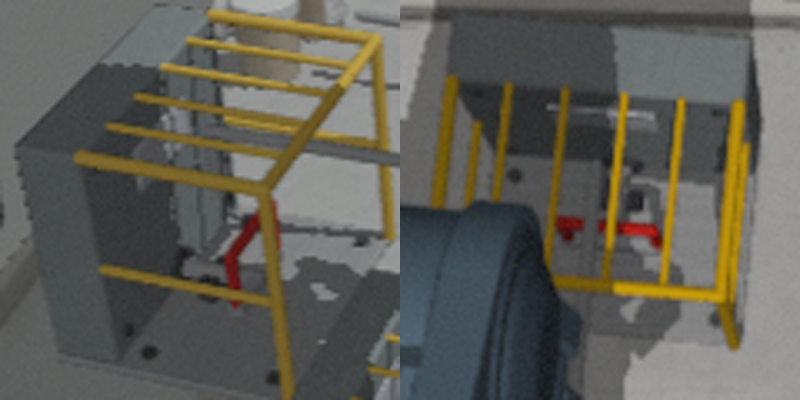

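The hook (top crop: rod up to about (607,157)) is past the bail (red, (565–660,230)). Side crop: the rod at (220–390,125–155) is above the bail. Lower it behind the crossbar.

Request:
carry_out(motion=[[0.004,0,0,0,0,0,1],[0.004,0,0.02,0,0,0,1],[0.004,0,0.045,0,0,0,1],[0.004,0,0.067,0,0,0,1],[0.004,0,0.067,0,0,0,1]])

```text
t: 7.0
tool_pos: [532.5, 20.1, 77.6]
ee_rot: [[0.999, -0.054, -0.005], [-0.054, -0.999, -0.0], [-0.005, 0.0, -1.0]]
ft_force: [0.8, 0.8, -1.7]
opening: 0.296
grasp_force: 60.8
```

Request:
carry_out(motion=[[0,0,0,0,0,0,1]])

```text
t: 7.12
tool_pos: [534.2, 19.9, 79.4]
ee_rot: [[0.999, -0.054, -0.002], [-0.054, -0.999, -0.0], [-0.002, 0.0, -1.0]]
ft_force: [-0.0, -0.8, -2.6]
opening: 0.295
grasp_force: 60.8
```

```bash
python3 -c "
from h import *
go(466,23.5,80,-3.1)"
```

```text
t7.12 [534.2  19.9  79.4] yaw -3.1 F [-0.  -0.8 -2.6] op 0.295 60.77916741371155
[-0.1139, 0.0002, -0.0007] [0.0005, 0.0021, 0.0005]
```

Request:
carry_out(motion=[[-0.02,0,0,0,0.002,0,1],[-0.04,0,0,0,0.002,0,1],[-0.06,0,0,0,0.002,0,1],[-0.08,0,0,0,0.002,0,1],[-0.1,0,0,0,0.002,0,1]])

```text
t: 7.75
tool_pos: [474.1, 23.3, 80.0]
ee_rot: [[0.999, -0.054, 0.002], [-0.054, -0.999, -0.0], [0.002, 0.0, -1.0]]
ft_force: [2.9, 0.3, -2.6]
opening: 0.295
grasp_force: 60.8
```

Request:
carry_out(motion=[[0,0,0,0,0,0,1]])

```text
t: 7.88
tool_pos: [472.4, 23.2, 79.5]
ee_rot: [[0.999, -0.054, -0.002], [-0.054, -0.999, -0.001], [-0.002, 0.001, -1.0]]
ft_force: [-0.1, 0.6, -2.3]
opening: 0.297
grasp_force: 60.9
```

Request:
carry_out(motion=[[-0.005,0,0,0,0,0,1],[-0.008,0,0,0,0,0,1],[-0.008,0,0,0,0,0,1]])

```text
t: 8.25
tool_pos: [471.2, 23.2, 79.7]
ee_rot: [[0.999, -0.054, 0.003], [-0.054, -0.999, -0.001], [0.003, 0.0, -1.0]]
ft_force: [6.2, -0.1, -6.1]
opening: 0.297
grasp_force: 60.3
```

```bash
python3 -c "
from h import *
go(461,23.5,80,-3.1)
s=grab('side','side6');d=grab('top','top6')
for n,f,(u0,u1,v0,v1) in [('top',d,(225,285,150,215)),('side',s,(205,270,255,320))]:
    m=f['color'].astype(int); k=(m[...,0]>120)&(m[...,1]<70)&(m[...,2]<70); vv,uu=np.nonzero(k[v0:v1,u0:u1]); print(n,len(uu), uu.size and (uu.min()+u0,uu.max()+u0,vv.min()+v0,vv.max()+v0))
for q in (0,.03,.055): print(proj(d,[689-q*1000,9+q*54,56]),proj(s,[689-q*1000,9+q*54,56]))
"
```

```text
t8.25 [471.2  23.2  79.7] yaw -3.1 F [ 6.2 -0.1 -6.1] op 0.297 60.294731855392456
[-0.0169, 0.0005, -0.0005] [0.0005, -0.0034, 0.0003]
top 38 (np.int64(252), np.int64(264), np.int64(192), np.int64(195))
side 35 (np.int64(259), np.int64(266), np.int64(265), np.int64(277))
[252.93354094 168.43942455] [236.10114958 267.5640238 ]
[251.48754811 183.4709443 ] [250.24521635 270.09068137]
[250.27532827 196.0723253 ] [262.18983391 272.22443532]
```

Request:
carry_out(motion=[[-0.004,0,0,0,0,0,1],[-0.008,0,0,0,0,0,1],[-0.012,0,0,0,0,0,1],[-0.012,0,0,0,0,0,1]])

```text
t: 8.85
tool_pos: [470.8, 23.2, 81.9]
ee_rot: [[0.998, -0.054, 0.015], [-0.054, -0.999, -0.001], [0.015, 0.0, -1.0]]
ft_force: [18.4, -0.4, -8.5]
opening: 0.293
grasp_force: 59.8
```

```bash
python3 -c "
from h import *
go(461,23.5,80,-3.1)
s=grab('side','side7');d=grab('top','top7')
for n,f,(u0,u1,v0,v1) in [('top',d,(225,285,150,215)),('side',s,(205,270,255,320))]:
    m=f['color'].astype(int); k=(m[...,0]>120)&(m[...,1]<70)&(m[...,2]<70); vv,uu=np.nonzero(k[v0:v1,u0:u1]); print(n,len(uu), uu.size and (uu.mean()+u0,vv.mean()+v0,uu.min()+u0,uu.max()+u0,vv.min()+v0,vv.max()+v0))
"
```

```text
t8.85 [470.8  23.2  81.9] yaw -3.1 F [18.4 -0.4 -8.5] op 0.293 59.84892189502716
[-0.0164, 0.0004, 0.0029] [0.0001, -0.0195, 0.0005]
top 38 (np.float64(257.9736842105263), np.float64(193.26315789473685), np.int64(252), np.int64(264), np.int64(192), np.int64(195))
side 35 (np.float64(263.25714285714287), np.float64(269.6857142857143), np.int64(259), np.int64(266), np.int64(265), np.int64(278))
```

The force has risen to 18 N with no more motion, so the bolt is at its stop. Ease forward to unload.

Request:
carry_out(motion=[[0.02,0,0,0,0,0,1],[0.034,0,0,0,0,0,1],[0.034,0,0,0,0,0,1],[0.034,0,0,0,0,0,1]])

```text
t: 9.45
tool_pos: [481.7, 22.8, 79.1]
ee_rot: [[0.999, -0.054, -0.002], [-0.054, -0.999, -0.0], [-0.002, 0.0, -1.0]]
ft_force: [-0.2, 0.4, -2.3]
opening: 0.296
grasp_force: 60.7
```

```bash
python3 -c "
from h import *
go(481,23,121,-3.1)"
```

```text
t9.45 [481.7  22.8  79.1] yaw -3.1 F [-0.2  0.4 -2.3] op 0.296 60.697195529937744
[-0.0012, -0.0003, -0.0698] [0.0005, 0.0024, 0.0005]
```

Request:
carry_out(motion=[[0,0,-0.025,0,0,0,1],[0,0,-0.05,0,0,0,1],[0,0,-0.07,0,0,0,1],[0,0,-0.07,0,0,0,1]])

```text
t: 9.95
tool_pos: [483.3, 22.7, 122.5]
ee_rot: [[0.999, -0.054, 0.002], [-0.054, -0.999, -0.001], [0.002, 0.001, -1.0]]
ft_force: [0.6, -0.1, -2.6]
opening: 0.295
grasp_force: 60.7
```

```bash
python3 -c "
from h import *
go(385,28,121,-3.1)
grab('side','side8')
a=cv2.imread('pics/side8.png');cv2.imwrite('pics/c8.png',cv2.resize(a[180:320,180:380],None,fx=3.5,fy=3.5,interpolation=2))"
```

```text
t9.95 [483.3  22.7 122.5] yaw -3.1 F [ 0.6 -0.1 -2.6] op 0.295 60.712151527404785
[-0.164, -0.0001, 0.0021] [0.0006, -0.0025, 0.0005]
```

View pics/c8.png

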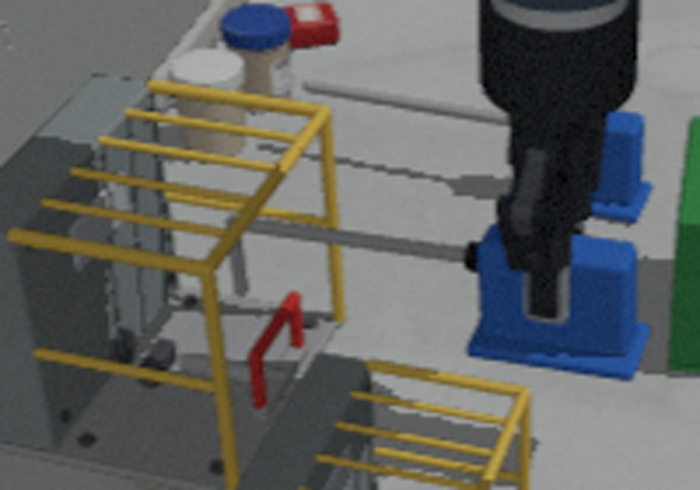

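The bolt is drawn, with the bail at (275,325) by the mouth, and the hook tip at (240,290) is about 20 mm above the crossbar. Withdraw over it, then raise.

Request:
carry_out(motion=[[-0.04,0,0,0,0,0,1],[-0.08,0,0,0,0,0,1],[-0.11,0,0,0,0,0,1],[-0.13,0,0,0,0,0,1],[-0.13,0,0,0,0,0,1]])

```text
t: 10.62
tool_pos: [403.8, 27.0, 121.2]
ee_rot: [[0.999, -0.054, -0.001], [-0.054, -0.999, -0.0], [-0.001, 0.0, -1.0]]
ft_force: [0.9, -0.2, -2.1]
opening: 0.298
grasp_force: 60.7
```

Request:
carry_out(motion=[[0,0,-0.07,0,0,0,1],[0,0,-0.14,0,0,0,1],[0,0,-0.21,0,0,0,1],[0,0,-0.21,0,0,0,1]])

```text
t: 11.12
tool_pos: [408.3, 26.7, 250.9]
ee_rot: [[0.999, -0.054, 0.008], [-0.054, -0.999, -0.001], [0.008, 0.001, -1.0]]
ft_force: [-0.1, -0.4, -2.3]
opening: 0.295
grasp_force: 60.9
```

```bash
python3 -c "
from h import *
go(508,-402,248,-9.2)"
```

```text
t11.12 [408.3  26.7 250.9] yaw -3.1 F [-0.1 -0.4 -2.3] op 0.295 60.916668176651
[0.2042, 0.7045, 0.0071] [0.0003, -0.0106, 0.136]
```

Request:
carry_out(motion=[[0.204,0.704,0.005,0,-0.008,0.136,1],[0.204,0.704,0.005,0,-0.008,0.136,1],[0.204,0.704,0.005,0,-0.008,0.136,1],[0.204,0.704,0.005,0,-0.008,0.136,1],[0.204,0.704,0.005,0,-0.008,0.136,1]])

```text
t: 11.75
tool_pos: [475.7, -279.6, 243.8]
ee_rot: [[0.987, -0.16, -0.007], [-0.16, -0.987, 0.001], [-0.007, -0.0, -1.0]]
ft_force: [1.8, 0.9, -2.1]
opening: 0.297
grasp_force: 60.8
```

Request:
carry_out(motion=[[0,0,0,0,0,0,1]])

```text
t: 11.88
tool_pos: [476.1, -281.8, 242.9]
ee_rot: [[0.986, -0.165, -0.007], [-0.165, -0.986, 0.0], [-0.007, 0.001, -1.0]]
ft_force: [0.1, 0.8, -2.5]
opening: 0.3
grasp_force: 61.0
```

```bash
python3 -c "
from h import *
go(508,-402,100,-9.2)"
```

```text
t11.88 [ 476.1 -281.8  242.9] yaw -9.5 F [ 0.1  0.8 -2.5] op 0.300 60.99380850791931
[0.0873, 0.1885, 0.2377] [0.0013, 0.0093, -0.0067]
```

Request:
carry_out(motion=[[0.087,0.188,0,0,0.009,0,1],[0.087,0.188,0,0,0.009,0,1],[0.087,0.188,0.08,0,0.009,0,1],[0.087,0.188,0.16,0,0.009,0,1],[0.087,0.188,0.237,0,0.009,0,1]])

```text
t: 12.5
tool_pos: [507.8, -395.9, 100.0]
ee_rot: [[0.987, -0.159, -0.001], [-0.159, -0.987, 0.001], [-0.001, -0.001, -1.0]]
ft_force: [-0.1, -0.7, -1.5]
opening: 0.297
grasp_force: 61.1
```

Request:
carry_out(motion=[[0,0,0,0,0,0,1],[0,0,0,0,0,0,1]])

```text
t: 12.75
tool_pos: [508.8, -397.1, 104.3]
ee_rot: [[0.987, -0.159, 0.002], [-0.159, -0.987, -0.002], [0.002, 0.001, -1.0]]
ft_force: [0.7, -0.8, -1.2]
opening: 0.296
grasp_force: 60.8
```

```bash
python3 -c "
from h import *
go(508,-402,49,-9.2)
grab('side','side9')
a=cv2.imread('pics/side9.png');cv2.imwrite('pics/c9.png',cv2.resize(a[120:250,270:420],None,fx=4,fy=4,interpolation=2))"
```

```text
t12.75 [ 508.8 -397.1  104.3] yaw -9.2 F [ 0.7 -0.8 -1.2] op 0.296 60.845664739608765
[-0.0002, 0.0082, 0.0921] [0.0016, -0.0024, 0.0006]
```

View pics/c9.png

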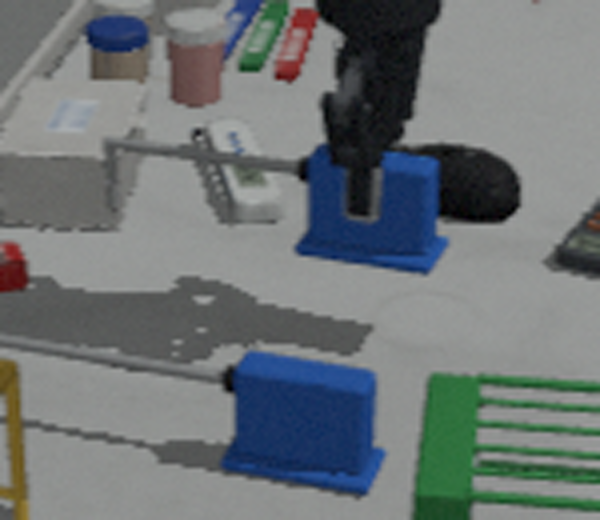

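The rod is level above its old spot, clear of things. Lower it gently.

Request:
carry_out(motion=[[0,0,0.04,0,0,0,1],[0,0,0.07,0,0,0,1],[0,0,0.088,0,0,0,1],[0,0,0.088,0,0,0,1]])

```text
t: 13.3
tool_pos: [508.6, -397.4, 51.1]
ee_rot: [[0.987, -0.16, 0.002], [-0.16, -0.987, -0.002], [0.002, 0.001, -1.0]]
ft_force: [-0.0, 0.8, -2.2]
opening: 0.299
grasp_force: 61.0
```

Request:
carry_out(motion=[[0,0,0.002,0,0,0,1],[0,0,0.004,0,0,0,1],[0,0,0.006,0,0,0,1],[0,0,0.006,0,0,0,1]])

```text
t: 13.8
tool_pos: [508.7, -397.7, 47.6]
ee_rot: [[0.987, -0.16, 0.002], [-0.16, -0.987, -0.002], [0.002, 0.002, -1.0]]
ft_force: [-0.8, -0.0, 1.7]
opening: 0.299
grasp_force: 61.5
```

Fz has turned positive, so it is touching. A touch lower, then open slowly.

Request:
carry_out(motion=[[0,0,0.0015,0,0,0,1],[0,0,0.0015,0,0,0,0.3],[0,0,0.0015,0,0,0,0.1],[0,0,0.0015,0,0,0,-0.4],[0,0,0.0015,0,0,0,-1]])

```text
t: 14.42
tool_pos: [508.2, -397.0, 45.7]
ee_rot: [[0.987, -0.16, 0.001], [-0.16, -0.987, -0.001], [0.001, 0.0, -1.0]]
ft_force: [-0.0, 0.1, 0.7]
opening: 0.858
grasp_force: 0.0
```

Request:
carry_out(motion=[[0,0,0,0,0,0,-1],[0,0,0,0,0,0,-1],[0,0,0,0,0,0,-1],[0,0,0,0,0,0,-1],[0,0,0,0,0,0,-1]])

```text
t: 15.05
tool_pos: [508.2, -397.1, 45.9]
ee_rot: [[0.987, -0.16, 0.001], [-0.16, -0.987, -0.001], [0.001, 0.001, -1.0]]
ft_force: [0.5, 0.0, -0.6]
opening: 1.003
grasp_force: 0.0
```

Request:
carry_out(motion=[[0,0,-0.03,0,0,0,-1],[0,0,-0.08,0,0,0,-1],[0,0,-0.15,0,0,0,-1],[0,0,-0.25,0,0,0,-1],[0,0,-0.35,0,0,0,-1]])

```text
t: 15.68
tool_pos: [507.7, -396.6, 257.6]
ee_rot: [[0.987, -0.16, 0.001], [-0.16, -0.987, -0.001], [0.001, 0.001, -1.0]]
ft_force: [0.1, -1.5, 0.0]
opening: 0.997
grasp_force: 0.0
```

Request:
carry_out(motion=[[0,0,0,0,0,0,-1],[0,0,0,0,0,0,-1],[0,0,0,0,0,0,-1]])

```text
t: 16.05
tool_pos: [507.2, -396.2, 253.7]
ee_rot: [[0.987, -0.16, -0.002], [-0.16, -0.987, 0.002], [-0.002, -0.001, -1.0]]
ft_force: [-0.1, -0.1, -0.5]
opening: 1.001
grasp_force: 0.0
```

```bash
python3 -c "
from h import *
go(508,-402,49,-9.2)
grab('side','sideA')
cv2.imwrite('pics/cA.png',cv2.imread('pics/sideA.png')[80:400,140:480])"
```

```text
t16.05 [ 507.2 -396.2  253.7] yaw -9.2 F [-0.1 -0.1 -0.5] op 1.001 0.0
[0.0036, 0.0098, 0.3411] [-0.0019, 0.0028, -0.0001]
```

View pics/cA.png

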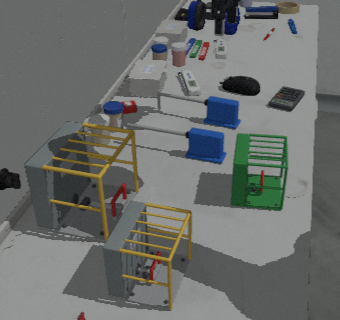

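The hook rod stands upright at (222,112), the plain rod is unmoved at (205,145), and the bail at (118,200) is drawn to the mouth.

```bash
python3 -c "
from rig import ctrl
print(ctrl.finish_job())"
```

```text
the job is handed in; nothing more can be done
None
```

The bolt was drawn to its stop with the hook, the hook rod stands upright on the worktop outside the guard, the plain rod was left alone, and the job was handed in at about 16 s with no verdict reported.

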